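Find and flag the loose specimen clamp

ROBOT

A 6-joint arm with a two-finger parallel gripper is mounted at the origin on the work surface. World frame = base frame: x ahead of the robot, y to its left, z up, the work surface at z = 0. Lengths are in m, angles in rad, forces in N, time in s.
With the tool pointing down it reaches from about 0.3 to 0.775 m from the base axis. Payload 14.6 kg.
Tool frame: the origin (TCP) lies at the very end of the fingers, on their centre line; the grasp point (between the pads) lies 19 mm behind it; z points along the fingers, y is the direction in which the jaws open and shut (so a half turn about z gives the same grasp; the last joint's range is limited). The gripper opens to 94 mm and grips with 3 to 60 N. Pads are 16 mm wide; open, the fingers measure 119 mm over their backs; the gripper's body (75 mm by 177 mm) begins 78 mm behind the grasp point.
Start: joints at [-1.245, 0.3, 1.521, -0, 1.321, -0.067], TCP at [0.211, -0.508, 0.205] pointing down, gripper open.
Joint ranges: [-3.03, 3.03], [-0.79, 2.21], [0.23, 2.52], [-1.04, 4.18], [0, 3.07], [-2.55, 2.55]. Speed limits (rad/s): [2.22, 2.22, 2.57, 3.14, 3.14, 3.14].

INTERFACE

Orientations are given as [roll, pitch, yaw] about the fixed x, y, z axes, in that order (R = Rz(yaw) Ry(pitch) Rx(roll)).
In Python, from station import status, camera, ctrl gives the robot as it stands. The module is installed in compiled form; this text tells all that it offers.
- The arm moves only by the shell command python3 -m jog 'ROWS' [FORCE]. ROWS is JSON, a list of rows, each a list of 7 numbers: the shift along the tool's x, y, z each as a share of 1000 mm, from -1 to 1, then the turn, a rotation vector about the tool's x, y, z each as a share of pi/2 rad, from -1 to 1, then the opening, from -1 (shut) to 1 (fully open), so that 0 is half open. A call has 1 to 20 rows; each row is the pose to reach, as a shift and turn from the pose measured when the call began, along the tool's axes at that moment; what a row does not reach only later rows make up. A row lasts 1/10 s, in which the tool goes at most 50 mm and 8.59 degrees, less where a joint would pass 70% of its speed; a pose out of reach is approached as far as the arm can. A call with a number of a shift or a turn outside -1 to 1 is refused whole. A call with a gripper value outside its range is refused whole. The fingers move at their own pace and stop on an object; FORCE is the grip in N (left out, the last holds). Time passes only in rows, so rows that repeat a pose let the fingers close. It gives the time, the measured TCP pose, the force and the opening at its end, in the units of the state.
- status.get_obs(): the state, without advancing time (a new reading comes with each control period).
- camera(name): name is "side" or "top" or "wrist"; returns a dict with "image" (420x560x3 uint8, red, green, blue), "fx", "fy", "cx", "cy" (pixels), "world_from_camera" (4x4, takes a point from camera to world coordinates). Camera axes: x right, y down, z forward; pixel columns grow to the right and rows downward; lengths in m; the calibration is good to about 2 mm. A picture is of the moment at which its call begins. There is no depth.
- ctrl.hand_in(): hands the job in, once; it reports no verdict.
The state is a dict: "time_s": time; "qpos": joint angles; "joint_vel": joint speeds; "tau": joint torques, N m; "ee_pos": TCP position; "eef_rot": TCP orientation; "force": force on the tool from outside, world axes, zero at the start; "moment": the same for the moment, N m; "grip_width": finger opening in m.
Only numpy, scipy, OpenCV 4.12 (cv2) and the standard library are available. Lean on these libraries where they do the work, as an engineer would, in place of code of your own. Each camera call takes 0.05 s, during which the arm holds its last target.

TASK

One of the three clamp levers on the polishing fixture has worked loose; they all look alike. Feel them one by one with a gentle push on the orange handle in the opening direction (counter-clockwise seen from above): a sound lever holds firm against a 10 N push and must be left where it is, the loose one gives way to about 3 N. Swing the loose lever fully open to its stop, then slide the red flag behind that same clamp all the way across to the yellow end, leaving the other flags and everything else on the bench alone and never pressing or squeezing anything with more than 40 N in all.

Things in the scene. Friction and masses are not known exactly. Their poses are not given: they have to be found in the camera images.
- fixture: Aluminium plate 190 x 440 x 20 mm fixed to the bench with three identical clamps in a row along its y axis. Origin on the bench under the middle stud; x points away from the robot, z up; the plate spans x -65 to +125 mm. Each clamp has a lever towards -x, a black disc (30 mm, centre x +37) under a steel strap (top 47 mm above the bench) and a red flag at x +85.
- stud_1 (a point): Stud axis of the clamp at fixture y +140 mm, on the plate's top face (20 mm above the bench), axes as the fixture's. LEVERS (all three): an upright orange handle, 16 x 16 mm, axis 70 mm from the stud axis, 37 to 92 mm above this point, on an arm 12 mm wide at 37 to 45 mm; hub 28 mm across, up to 48 mm. At angle 0 it points along fixture -x; it starts within 0.15 rad of that.
- stud_2 (a point): Stud axis of the middle clamp, as stud_1. LEVERS (all three): opening is counter-clockwise from above, the handle going first towards fixture -y, to a stop at 1.05 rad. Pushed at the handle, a sound one holds to about 18 N, then slips, which spoils it; the loose one moves at about 3 N and stays where left. Every arm bends elastically about 0.5 mm per N at the handle.
- stud_3 (a point): Stud axis of the clamp at fixture y -140 mm, as stud_1. FLAGS (all three, measured from their own stud point): red slider 20 x 14 mm with an upright peg 12 x 12 mm, top 40 mm up, at x +85 mm; starts at y +15 mm (green field) and slides 30 mm to y -15 mm (yellow field), friction about 2 N, a stop at both ends.
- lever_a (a joint): Angle (rad) of one of the three lever hubs, without the arm's bending: 0 = pointing along fixture -x, grows as it opens, stop at 1.05. Which stud carries lever a is not known and changes.
- lever_b (a joint): The same for another lever, at an unknown stud.
- lever_c (a joint): The same for the remaining lever, at an unknown stud.
- flag_a (a joint): Travel (m) of the flag at the stud that carries lever a: 0 = green end, 0.03 = yellow end.
- flag_b (a joint): The same for the flag at the stud of lever b.
- flag_c (a joint): The same for the flag at the stud of lever c.
- puck_black: Bystander: loose black specimen disc with a steel core, 30 mm across, 20 mm high, on the plate between studs 1 and 2; origin at the centre of its underside.
- collar: Bystander: loose brass collar, 26 mm across, 12 mm high, on the plate between studs 2 and 3; origin at the centre of its underside.
- puck_amber: Bystander: amber specimen disc, 30 mm across, 20 mm high, on the bench; origin under its centre.
- wrench: Bystander: steel wrench 160 mm long, lying on the bench; origin under its centre.
- jar: Bystander: jar 64 mm across, 85 mm high; origin under its centre.
- beaker: Bystander: clear cup 70 mm across, 90 mm high; origin under its centre.
- spray: Bystander: spray bottle 72 mm across, about 210 mm high with a white head; origin under its centre.
- tray: Bystander: grey tray 120 x 180 x 35 mm; origin under its centre.

How it is judged:
On the way, in this order (a step that is already met when the one before it is completed fails the run):
1. the loose lever has been swung fully open (within 0.1 rad of its stop) while its flag is still at the green end (value of joint lever_b above 0.95 rad and value of joint flag_b below 0.006 m), for 0.2 s.
2. the loose clamp's flag stands at the yellow end (value of joint flag_b above 0.026 m), for 0.2 s.
At the end, for the whole second after the job is handed in: The loose lever stands open within 0.1 rad of its stop; its flag is within 4 mm of the yellow end; the other two flags are within 6 mm of their green ends and the other two levers still point within 0.27 rad of straight (fixture -x) (value of joint lever_b above 0.95 rad and value of joint flag_b above 0.026 m and value of joint each of flag_a, flag_c below 0.006 m and not (value of joint lever_a above 0.27 rad or value of joint lever_a below -0.27 rad) and not (value of joint lever_c above 0.27 rad or value of joint lever_c below -0.27 rad)); the robot touches nothing.
It fails at once if a sound lever was turned (it stands more than 0.27 rad from straight) ((value of joint lever_a above 0.27 rad or value of joint lever_a below -0.27 rad) or (value of joint lever_c above 0.27 rad or value of joint lever_c below -0.27 rad)).
It fails at once if the robot pressed on something with more than 40 N in all (sum over its contacts) (contact force between any of the fingers, the arm and anything else above 40 N).
It fails at once if a sound clamp's flag was moved by more than 10 mm (value of joint any of flag_a, flag_c above 0.01 m).
It fails at once if a bystander was shoved by more than 30 mm (distance of any of puck_black, collar, puck_amber, wrench, jar, beaker, spray, tray from where it was at the start of the episode above 0.03 m).
It also fails if it takes over 69 s, if anything falls off the work surface, if the arm or the gripper's body presses on something with over 40 N, if the wrist force passes 120 N, or if a joint passes its speed limit or range.

## Working session

There is one attempt and no reset: what is moved stays moved. The work goes in short steps, Python scripts to look and compute and a shell command to move; the robot and the scene stay as the last step left them, time stands still between calls to the robot, and variables do not carry over. Pictures are saved under pics/ and viewed, and the job is handed in when it is done.

```bash
mkdir -p pics; ls; python3 - <<'E'
from station import status,camera
import cv2,numpy as np
o=status.get_obs();print(o)
for n in("side","top","wrist"):
    c=camera(n);cv2.imwrite(f"pics/{n}0.png",c["image"][:,:,::-1]);print(n,c["fx"],c["cx"],c["cy"],np.round(c["world_from_camera"],3).tolist())
E
```

```text
pics
{'time_s': 0.0, 'qpos': array([-1.24459072e+00,  3.00447623e-01,  1.52157943e+00,  2.17967138e-05,
        1.32071172e+00, -6.66029010e-02]), 'joint_vel': array([-5.61776791e-05,  2.22465256e-04,  3.53099618e-04, -4.76187042e-04,
       -7.82466359e-05,  7.79016253e-04]), 'tau': array([-7.48854836e-04, -5.31803691e+01, -3.52741635e+01,  7.07976683e-02,
        2.45307258e-02, -1.48669164e-04]), 'ee_pos': array([ 0.21044753, -0.50785878,  0.20489991]), 'eef_rot': array([-3.14045048e+00, -9.73443458e-05,  3.92803045e-01]), 'force': array([-0.9519686 ,  0.77962437, -0.22251053]), 'moment': array([-0.02600843, -0.0506161 ,  0.03386861]), 'grip_width': 0.09417459811637913}
side 528.2231192286296 288.0654967944978 201.63254288939018 [[-0.942, -0.176, 0.285, 0.108], [-0.334, 0.524, -0.784, 1.319], [-0.012, -0.834, -0.552, 0.969], [0.0, 0.0, 0.0, 1.0]]
top 422.5550926443118 282.7011051528029 205.73125256856505 [[-0.021, -0.997, 0.068, 0.498], [-1.0, 0.023, 0.019, -0.009], [-0.021, -0.068, -0.997, 1.153], [0.0, 0.0, 0.0, 1.0]]
wrist 368.4050874458799 276.82195492000136 209.8993748836919 [[0.384, -0.886, -0.258, 0.286], [-0.923, -0.369, -0.106, -0.477], [-0.002, 0.279, -0.96, 0.384], [0.0, 0.0, 0.0, 1.0]]
```

View pics/top0.png

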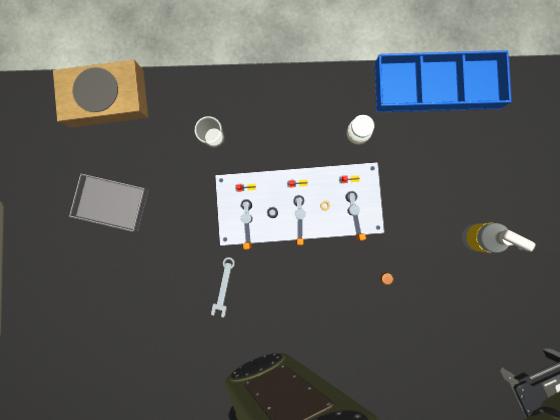

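View pics/side0.png

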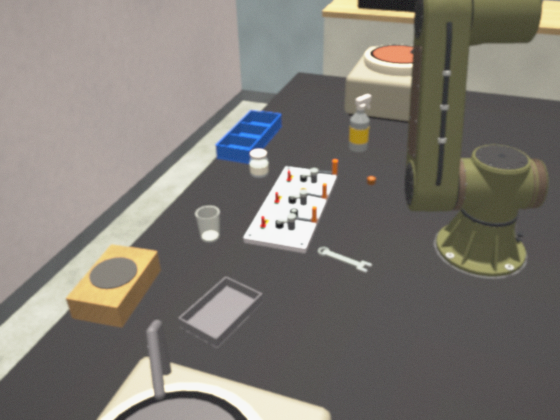

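```bash
cat > h.py <<'E'
import cv2,numpy as np
from station import status,camera
def ray(c,u,v):
    T=c["world_from_camera"];d=T[:3,:3]@np.array([(u-c["cx"])/c["fx"],(v-c["cy"])/c["fy"],1]);return T[:3,3],d
def onz(c,u,v,z):
    p,d=ray(c,u,v);return p+d*(z-p[2])/d[2]
def proj(c,P):
    T=np.linalg.inv(c["world_from_camera"]);q=T[:3,:3]@np.array(P)+T[:3,3];return c["fx"]*q[0]/q[2]+c["cx"],c["fy"]*q[1]/q[2]+c["cy"]
def blobs(img,lo,hi,amin=15):
    h=cv2.cvtColor(img,cv2.COLOR_RGB2HSV);m=cv2.inRange(h,np.array(lo),np.array(hi))
    n,l,s,ce=cv2.connectedComponentsWithStats(m)
    return [(s[i].tolist(),ce[i].round(1).tolist()) for i in range(1,n) if s[i][4]>=amin],l
E
python3 - <<'E'
from h import *
for n in("top","side"):
    im=cv2.imread(f"pics/{n}0.png")[:,:,::-1].copy()
    for nm,lo,hi in(("orange",(8,150,120),(20,255,255)),("red",(0,150,80),(5,255,255)),("red2",(174,150,80),(180,255,255)),("yel",(22,120,120),(34,255,255)),("green",(45,80,60),(85,255,255))):
        print(n,nm,blobs(im,lo,hi)[0])
E
```

```text
top orange [([359, 234, 7, 7, 43], [361.9, 236.7]), ([297, 238, 7, 7, 44], [299.8, 241.2]), ([243, 242, 8, 8, 51], [246.5, 245.7]), ([382, 273, 11, 12, 70], [386.9, 278.9])]
top red [([341, 176, 7, 7, 40], [343.9, 179.0]), ([289, 180, 6, 7, 35], [291.4, 183.5]), ([236, 185, 7, 6, 35], [238.9, 187.4])]
top red2 []
top yel [([351, 176, 8, 6, 44], [354.5, 178.5]), ([299, 180, 8, 6, 46], [302.7, 182.5]), ([247, 184, 9, 6, 45], [251.1, 186.6]), ([321, 202, 9, 8, 23], [325.2, 205.6]), ([476, 226, 6, 17, 21], [477.2, 233.9])]
top green []
side orange [([332, 159, 6, 15, 66], [334.4, 165.5]), ([368, 176, 7, 6, 34], [371.0, 178.8]), ([323, 184, 3, 14, 40], [324.0, 190.5]), ([312, 207, 4, 15, 46], [313.9, 214.1])]
side red [([261, 217, 4, 10, 21], [262.6, 222.4])]
side red2 []
side yel [([350, 128, 19, 16, 248], [358.4, 135.7])]
side green []
```

```bash
python3 - <<'E'
from h import *
c=camera("top");im=c["image"]
h=cv2.cvtColor(im,cv2.COLOR_RGB2HSV);m=cv2.inRange(h,np.array((90,0,170)),np.array((140,60,255)));m[:155]=0;m[255:]=0;m[:,:205]=0;m[:,395:]=0
m=cv2.morphologyEx(m,cv2.MORPH_CLOSE,np.ones((15,15)))
n,l,s,ce=cv2.connectedComponentsWithStats(m);i=1+np.argmax(s[1:,4]);print(s[i])
cn,_=cv2.findContours((l==i).astype(np.uint8),cv2.RETR_EXTERNAL,cv2.CHAIN_APPROX_NONE)
P=np.array([onz(c,u,v,0.02)[:2] for u,v in cn[0][:,0]],np.float32)
r=cv2.minAreaRect(P);print(r, cv2.boxPoints(r))
# orientation from flags yellow etc.
b=cv2.boxPoints(r); e=sorted(b.tolist())
ctr=np.array(r[0])
# edge dir: long axis
d=[b[1]-b[0],b[2]-b[1]];L=max(d,key=np.linalg.norm);L=L/np.linalg.norm(L);L=L if L[1]>0 else -L
X=np.array([L[1],-L[0]]);print("yaw",np.arctan2(X[1],X[0]))
O=ctr-0.03*X;print("origin",O)
for n,y in((1,.14),(2,0),(3,-.14)):
    S=O+y*L
    print("stud",n,S)
for u,v in((246.5,245.7),(299.8,241.2),(361.9,236.7)):
    p=onz(c,u,v,0.110)[:2]; q=p-O; f=np.array([q@X,q@L]); print("handle",p,"fix",f)
    y=min((.14,0,-.14),key=lambda a:abs(a-f[1])); print(" ang",np.arctan2(-(f[1]-y),-f[0]),np.hypot(f[0],f[1]-y))
for u,v in((238.9,187.4),(291.4,183.5),(343.9,179)):
    p=onz(c,u,v,0.05)[:2]; q=p-O; print("flag",p,q@X,q@L)
for nm,u,v,z in (("puckb",272,212,.04),("collar",325,206,.032),("jar",361,128,.085),("beaker",208,128,.09)):
    p=onz(c,u,v,z)[:2]; q=p-O; print(nm,p,q@X,q@L)
cv2.imwrite("pics/crop.png",cv2.resize(im[150:260,205:395,::-1],None,fx=4,fy=4,interpolation=cv2.INTER_CUBIC))
E
```

```text
[  216   163   168    82 11476]
((0.5812872052192688, -0.02981579303741455), (0.18934400379657745, 0.43858399987220764), 3.203434705734253) [[ 0.47450876  0.18384314]
 [ 0.49901748 -0.25405553]
 [ 0.68806565 -0.24347472]
 [ 0.66355693  0.19442394]]
yaw 0.05591058
origin [ 0.55133408 -0.03149224]
stud 1 [0.54351068 0.108289  ]
stud 2 [ 0.55133408 -0.03149224]
stud 3 [ 0.55915749 -0.17127347]
handle [0.47304913 0.10223582] fix [-0.07068971  0.13789377]
 ang 0.02978663277588884 0.0707210801265275
handle [ 0.48133098 -0.02916631] fix [-0.06976374  0.00623417]
 ang -0.08912448806514436 0.07004172827402048
handle [ 0.48912453 -0.18157603] fix [-0.07049925 -0.14637291]
 ang 0.09015185323377158 0.07078670782435616
flag [0.62468957 0.12629783] 0.08205839986204563 0.1534442927261886
flag [ 0.63170797 -0.01192753] 0.08134160196467928 0.015042722597020853
flag [ 0.64028018 -0.14965952] 0.08220374573269684 -0.122953075543351
puckb [0.55851274 0.04093407] 0.011214729160407052 0.0719119767930753
collar [ 0.57172327 -0.09971254] 0.01654507556979411 -0.06925308311338309
jar [ 0.76584858 -0.19285162] 0.20516230352853998 -0.17309462943213325
beaker [0.77501157 0.19855742] 0.23618348340158538 0.21719075863704576
```

View pics/crop.png

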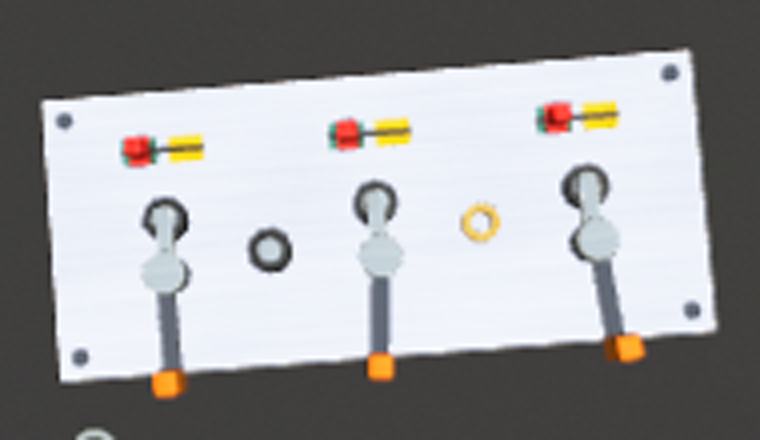

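```bash
cat >> h.py <<'E'
from scipy.spatial.transform import Rotation as Ro
YAW=0.0559;O=np.array([0.55133,-0.03149])
X=np.array([np.cos(YAW),np.sin(YAW)]);L=np.array([-X[1],X[0]])
def fix(p): q=np.array(p[:2])-O; return np.array([q@X,q@L])
def wor(f): return O+f[0]*X+f[1]*L
def go(fx,fy,z,yawrel=0.0):
    o=status.get_obs();R=Ro.from_euler("xyz",o["eef_rot"]);Rt=Ro.from_euler("xyz",[np.pi,0,YAW+yawrel])
    t=np.r_[wor((fx,fy)),z]
    s=R.inv().apply(t-o["ee_pos"]);r=(R.inv()*Rt).as_rotvec()/(np.pi/2)
    print("row",s.round(4).tolist(),r.round(4).tolist())
def st():
    o=status.get_obs();f=o["force"];print("t",round(o["time_s"],2),"fixpos",fix(o["ee_pos"]).round(4),"z",o["ee_pos"][2].round(4),"yawrel",round(o["eef_rot"][2]-YAW,3),"F fix",np.round([f[:2]@X,f[:2]@L,f[2]],2),"w",o["grip_width"].round(4),"q6",o["qpos"][5].round(2))
E
python3 -c "
from h import *
st();go(-.07,-.100,.205)"
```

```text
Traceback (most recent call last):
  File "h.py", line 24, in st
    o=status.get_obs();f=o["force"];print("t",round(o["time_s"],2),"fixpos",fix(o["ee_pos"]).round(4),"z",o["ee_pos"][2].round(4),"yawrel",round(o["eef_rot"][2]-YAW,3),"F fix",np.round([f[:2]@X,f[:2]@L,f[2]],2),"w",o["grip_width"].round(4),"q6",o["qpos"][5].round(2))
                                                                                                                                                                                                                       ^^^^^^^^^^^^^^^^^^^^^
AttributeError: 'float' object has no attribute 'round'
```

```bash
sed -i 's/o\["grip_width"\].round(4)/round(o["grip_width"],4)/' h.py; python3 -c "
from h import *
st();go(-.07,-.100,.205)"
```

```text
t 0.2 fixpos [-0.3669 -0.4567] z 0.2051 yawrel 0.337 F fix [-0.33  0.18 -0.42] w 0.094 q6 -0.07
row [0.3982, -0.2385, 0.0003] [-0.0004, 0.0, 0.2145]
```

```bash
python3 -m jog '[[0.05,-0.03,0,0,0,0.05,-0.8],[0.1,-0.06,0,0,0,0.1,-0.8],[0.14,-0.085,0,0,0,0.15,-0.8],[0.18,-0.11,0,0,0,0.2145,-0.8],[0.22,-0.132,0,0,0,0.2145,-0.8],[0.26,-0.156,0,0,0,0.2145,-0.8],[0.3,-0.18,0,0,0,0.2145,-0.8],[0.34,-0.204,0,0,0,0.2145,-0.8],[0.38,-0.228,0,0,0,0.2145,-0.8],[0.3982,-0.2385,0,0,0,0.2145,-0.8],[0.3982,-0.2385,0,0,0,0.2145,-0.8],[0.3982,-0.2385,0,0,0,0.2145,-0.8]]' 5; python3 -c "
from h import *
st();go(-.07,-.100,.082)
c=camera('wrist');cv2.imwrite('pics/w1.png',c['image'][:,:,::-1])"
```

```text
time_s: 1.4
ee_pos: [0.4868, -0.1353, 0.205]
eef_rot: [-3.141, 0.001, 0.057]
force: [-0.7, -0.8, 0.2]
grip_width: 0.0097
t 1.4 fixpos [-0.0702 -0.1   ] z 0.205 yawrel 0.001 F fix [-0.77 -0.78  0.21] w 0.0097 q6 1.17
row [0.0003, 0.0001, 0.123] [-0.0005, 0.0005, 0.0005]
```

View pics/w1.png

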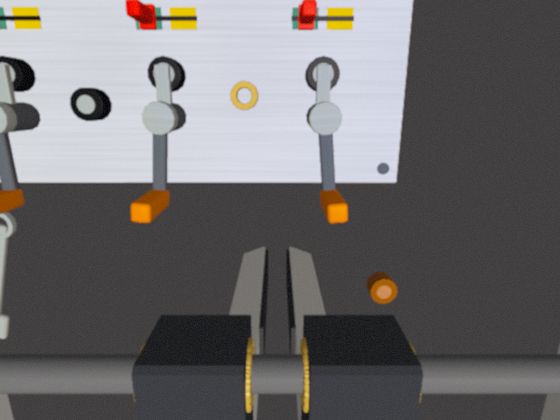

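The wrist view shows the fingers (tips near u 250-305, v 250) clear between handle 2 (145,210) and handle 3 (337,213). I'll cross-check the handle positions, then descend.

```bash
python3 -c "
from h import *
im=cv2.imread('pics/w1.png')[:,:,::-1]
c=camera('wrist')
for u,v in((337,213),(142,213)): print(fix(onz(c,u,v,.112)))
"
python3 -m jog '[[0,0,0.04,0,0,0,-0.8],[0,0,0.08,0,0,0,-0.8],[0,0,0.11,0,0,0,-0.8],[0,0,0.123,0,0,0,-0.8],[0,0,0.123,0,0,0,-0.8],[0,0,0.123,0,0,0,-0.8]]'; python3 -c "
from h import *
st();go(-.07,-.1185,.082)"
```

```text
[-0.0707335  -0.14659437]
[-0.07092209  0.00380892]
time_s: 2.1
ee_pos: [0.487, -0.1366, 0.0836]
eef_rot: [3.142, -0.001, 0.054]
force: [1.0, 0.7, -0.3]
grip_width: 0.0093
t 2.1 fixpos [-0.0701 -0.1014] z 0.0836 yawrel -0.002 F fix [ 1.06  0.66 -0.26] w 0.0093 q6 1.17
row [0.0001, 0.0171, 0.0016] [0.0, -0.0007, -0.0011]
```

```bash
python3 -m jog '[[0,0.006,0,0,0,0,-0.8],[0,0.012,0,0,0,0,-0.8],[0,0.017,0,0,0,0,-0.8],[0,0.017,0,0,0,0,-0.8],[0,0.017,0,0,0,0,-0.8]]' >/dev/null; python3 -c "
from h import *
st()"
python3 -m jog '[[0,0.001,0,0,0,0,-0.8],[0,0.002,0,0,0,0,-0.8],[0,0.002,0,0,0,0,-0.8],[0,0.002,0,0,0,0,-0.8]]' >/dev/null; python3 -c "
from h import *
st()"
python3 -m jog '[[0,0.001,0,0,0,0,-0.8],[0,0.002,0,0,0,0,-0.8],[0,0.002,0,0,0,0,-0.8],[0,0.002,0,0,0,0,-0.8]]' >/dev/null; python3 -c "
from h import *
st()"
```

```text
t 2.6 fixpos [-0.0701 -0.1185] z 0.0837 yawrel -0.002 F fix [ 0.15 -0.26 -0.38] w 0.0095 q6 1.14
t 3.0 fixpos [-0.0702 -0.1204] z 0.0837 yawrel -0.002 F fix [-0.37  0.61 -0.25] w 0.0092 q6 1.14
t 3.4 fixpos [-0.0702 -0.1224] z 0.0836 yawrel -0.002 F fix [-0.81  2.53  0.23] w 0.0092 q6 1.13
```

```bash
python3 -m jog '[[0,0.001,0,0,0,0,-0.8],[0,0.002,0,0,0,0,-0.8],[0,0.002,0,0,0,0,-0.8],[0,0.002,0,0,0,0,-0.8]]' >/dev/null; python3 -c "
from h import *
st()"
python3 -m jog '[[0,0.001,0,0,0,0,-0.8],[0,0.0015,0,0,0,0,-0.8],[0,0.0015,0,0,0,0,-0.8],[0,0.0015,0,0,0,0,-0.8]]' >/dev/null; python3 -c "
from h import *
st()"
```

```text
t 3.8 fixpos [-0.0702 -0.1243] z 0.0836 yawrel -0.002 F fix [-1.29  3.03  0.43] w 0.0092 q6 1.13
t 4.2 fixpos [-0.0702 -0.1258] z 0.0836 yawrel -0.002 F fix [0.01 3.17 0.11] w 0.0096 q6 1.13
```

```bash
python3 -m jog '[[0,0.001,0,0,0,0,-0.8],[0,0.002,0,0,0,0,-0.8],[0,0.003,0,0,0,0,-0.8],[0,0.003,0,0,0,0,-0.8]]' >/dev/null; python3 -c "
from h import *
st()"
```

```text
t 4.6 fixpos [-0.0701 -0.129 ] z 0.0836 yawrel -0.002 F fix [ 2.03  4.02 -0.39] w 0.0092 q6 1.12
```

```bash
cat >> h.py <<'E'
def arc(ths,sy,off=.025,z=.0836):
    o=status.get_obs();R=Ro.from_euler("xyz",o["eef_rot"])
    for th in ths:
        c,s=np.cos(th),np.sin(th)
        t=np.r_[wor((-.07*c-off*s,sy-.07*s+off*c)),z]
        d=R.inv().apply(t-o["ee_pos"]);r=(R.inv()*Ro.from_euler("xyz",[np.pi,0,YAW+th])).as_rotvec()/(np.pi/2)
        print(round(th,2),d.round(4).tolist(),r.round(3).tolist())
E
python3 -c "
from h import *
arc(np.arange(.2,1.15,.05),-.14)"
```

```text
0.2 [-0.0035, 0.0004, 0.0] [-0.0, -0.001, -0.129]
0.25 [-0.0039, 0.0041, 0.0] [-0.0, -0.001, -0.161]
0.3 [-0.0042, 0.0078, 0.0] [-0.0, -0.001, -0.192]
0.35 [-0.0042, 0.0116, 0.0] [-0.0, -0.001, -0.224]
0.4 [-0.0041, 0.0153, 0.0] [0.0, -0.001, -0.256]
0.45 [-0.0038, 0.019, 0.0] [0.0, -0.001, -0.288]
0.5 [-0.0033, 0.0227, 0.0] [0.0, -0.001, -0.32]
0.55 [-0.0026, 0.0263, 0.0] [0.0, -0.001, -0.352]
0.6 [-0.0017, 0.0299, 0.0] [0.0, -0.001, -0.383]
0.65 [-0.0007, 0.0335, 0.0] [0.0, -0.001, -0.415]
0.7 [0.0005, 0.037, 0.0] [0.0, -0.001, -0.447]
0.75 [0.0019, 0.0404, 0.0] [0.0, -0.001, -0.479]
0.8 [0.0035, 0.0438, 0.0] [0.0, -0.001, -0.511]
0.85 [0.0052, 0.0471, 0.0] [0.0, -0.001, -0.543]
0.9 [0.0071, 0.0503, 0.0] [0.0, -0.001, -0.574]
0.95 [0.0092, 0.0534, 0.0] [0.0, -0.001, -0.606]
1.0 [0.0114, 0.0564, 0.0] [0.0, -0.001, -0.638]
1.05 [0.0137, 0.0593, 0.0001] [0.0, -0.001, -0.67]
1.1 [0.0162, 0.062, 0.0001] [0.0, -0.001, -0.702]
```

```bash
python3 -m jog '[[-0.002,0.0,0,0,0,-0.065,-0.8],[-0.0035,0.0004,0,0,0,-0.129,-0.8],[-0.004,0.0041,0,0,0,-0.161,-0.8],[-0.0042,0.0078,0,0,0,-0.192,-0.8],[-0.0042,0.0116,0,0,0,-0.224,-0.8],[-0.0041,0.0153,0,0,0,-0.256,-0.8],[-0.0038,0.019,0,0,0,-0.288,-0.8],[-0.0033,0.0227,0,0,0,-0.32,-0.8],[-0.0026,0.0263,0,0,0,-0.352,-0.8],[-0.0017,0.0299,0,0,0,-0.383,-0.8],[-0.0017,0.0299,0,0,0,-0.383,-0.8]]' >/dev/null; python3 -c "
from h import *
st();arc(np.arange(.6,1.2,.05),-.14)
c=camera('top');cv2.imwrite('pics/t2.png',cv2.resize(c['image'][130:280,195:435,::-1],None,fx=3,fy=3))"
```

```text
t 5.7 fixpos [-0.072  -0.1591] z 0.0836 yawrel 0.6 F fix [-0.51  2.83  0.72] w 0.0094 q6 0.47
0.6 [0.0002, -0.0002, -0.0] [0.0, -0.001, -0.0]
0.65 [-0.001, 0.0034, -0.0] [0.0, -0.001, -0.032]
0.7 [-0.002, 0.0069, -0.0] [0.0, -0.001, -0.064]
0.75 [-0.0028, 0.0106, -0.0] [0.0, -0.001, -0.096]
0.8 [-0.0034, 0.0142, -0.0] [0.0, -0.001, -0.127]
0.85 [-0.0038, 0.0179, -0.0] [0.0, -0.001, -0.159]
0.9 [-0.0041, 0.0216, -0.0] [0.0, -0.001, -0.191]
0.95 [-0.0041, 0.0253, -0.0] [0.0, -0.001, -0.223]
1.0 [-0.004, 0.0291, -0.0] [0.0, -0.001, -0.255]
1.05 [-0.0037, 0.0328, -0.0] [0.0, -0.001, -0.287]
1.1 [-0.0032, 0.0364, -0.0] [0.0, -0.001, -0.318]
1.15 [-0.0025, 0.0401, -0.0] [0.0, -0.001, -0.35]
```

View pics/t2.png

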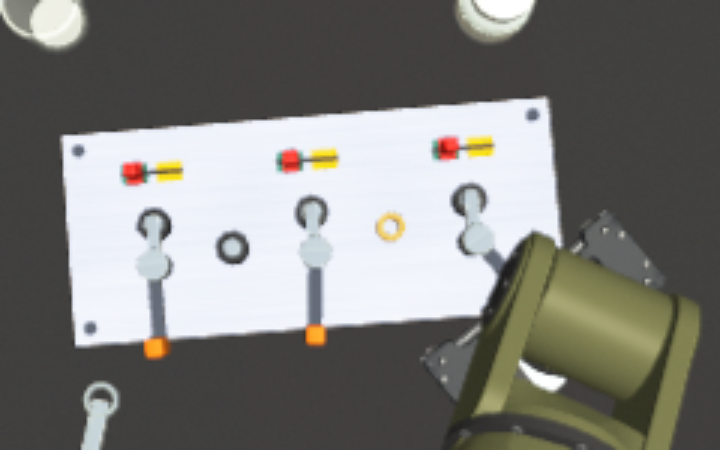

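Lever 3's arm (hub near 478,238) is clearly swung towards -y with about 3 N on the tool; levers 1 and 2 have not moved (handles at 156,348 and 316,335). I'll carry on to the stop.

```bash
python3 -m jog '[[-0.001,0.0034,0,0,0,-0.032,-0.8],[-0.002,0.007,0,0,0,-0.064,-0.8],[-0.0028,0.0106,0,0,0,-0.096,-0.8],[-0.0034,0.0142,0,0,0,-0.127,-0.8],[-0.0038,0.018,0,0,0,-0.159,-0.8],[-0.0041,0.0216,0,0,0,-0.191,-0.8],[-0.0041,0.0253,0,0,0,-0.223,-0.8],[-0.004,0.029,0,0,0,-0.255,-0.8],[-0.0038,0.031,0,0,0,-0.27,-0.8],[-0.0038,0.031,0,0,0,-0.27,-0.8],[-0.0038,0.031,0,0,0,-0.27,-0.8]]' >/dev/null; python3 -c "
from h import *
st()"
python3 -m jog '[[0,0.001,0,0,0,-0.01,-0.8],[0,0.002,0,0,0,-0.02,-0.8],[0,0.002,0,0,0,-0.02,-0.8],[0,0.002,0,0,0,-0.02,-0.8]]' >/dev/null; python3 -c "
from h import *
st()"
```

```text
t 6.85 fixpos [-0.0578 -0.1867] z 0.0836 yawrel 1.021 F fix [-1.47  2.84  0.03] w 0.0092 q6 0.01
t 7.25 fixpos [-0.0562 -0.1878] z 0.0835 yawrel 1.052 F fix [-4.61 -1.01  1.48] w 0.0098 q6 -0.02
```

```bash
python3 -m jog '[[0,0.001,0,0,0,0,-0.8],[0,0.002,0,0,0,0,-0.8],[0,0.003,0,0,0,0,-0.8],[0,0.003,0,0,0,0,-0.8],[0,0.003,0,0,0,0,-0.8]]' >/dev/null; python3 -c "
from h import *
st()"
python3 -m jog '[[0,0.001,0,0,0,0,-0.8],[0,0.002,0,0,0,0,-0.8],[0,0.002,0,0,0,0,-0.8],[0,0.002,0,0,0,0,-0.8]]' >/dev/null; python3 -c "
from h import *
st()"
```

```text
t 7.75 fixpos [-0.054  -0.1893] z 0.0835 yawrel 1.052 F fix [-7.37  0.95  3.34] w 0.0093 q6 -0.02
t 8.15 fixpos [-0.0529 -0.1901] z 0.0834 yawrel 1.052 F fix [-10.13   2.66   5.6 ] w 0.009 q6 -0.02
```

Force now rises with travel to about 10 N, so the lever is on its stop. I'll back off, lift, and look.

```bash
python3 -m jog '[[0,-0.005,0,0,0,0,-0.8],[0,-0.01,0,0,0,0,-0.8],[0,-0.02,0,0,0,0,-0.8],[0,-0.02,-0.03,0,0,0,-0.8],[0,-0.02,-0.06,0,0,0,-0.8],[0,-0.02,-0.1,0,0,0,-0.8],[0,-0.02,-0.1,0,0,0,-0.8]]' >/dev/null; python3 -c "
from h import *
st();go(.085,-.09,.19)"
```

```text
t 8.85 fixpos [-0.0686 -0.181 ] z 0.1886 yawrel 1.052 F fix [ 0.23  0.11 -1.48] w 0.0095 q6 -0.02
row [0.1552, 0.0882, -0.001] [0.0036, -0.0018, 0.6695]
```

```bash
python3 -m jog '[[0.02,0.012,0,0,0,0.09,-0.8],[0.04,0.024,0,0,0,0.18,-0.8],[0.06,0.036,0,0,0,0.27,-0.8],[0.08,0.048,0,0,0,0.36,-0.8],[0.1,0.06,0,0,0,0.45,-0.8],[0.12,0.07,0,0,0,0.54,-0.8],[0.14,0.08,0,0,0,0.62,-0.8],[0.155,0.088,0,0,0,0.67,-0.8],[0.155,0.088,0,0,0,0.67,-0.8],[0.155,0.088,0,0,0,0.67,-0.8]]' >/dev/null; python3 -c "
from h import *
st();go(.085,-.085,.045)
c=camera('top');cv2.imwrite('pics/t3.png',cv2.resize(c['image'][130:280,195:435,::-1],None,fx=3,fy=3))
print([ (b,fix(onz(c,*b[1],.11))) for b in blobs(c['image'],(8,150,120),(20,255,255))[0]])
c=camera('wrist');cv2.imwrite('pics/w3.png',c['image'][:,:,::-1])"
```

```text
t 9.85 fixpos [ 0.0841 -0.0902] z 0.1883 yawrel 0.002 F fix [ 0.47 -0.16  0.69] w 0.0094 q6 1.28
row [0.0003, -0.0056, 0.1433] [0.002, -0.0027, 0.0013]
[(([378, 217, 9, 8, 24], [382.1, 221.5]), array([-0.03722459, -0.19899525])), (([243, 242, 9, 8, 28], [247.4, 246.2]), array([-0.07208027,  0.13576427])), (([382, 280, 11, 4, 21], [387.3, 281.8]), array([-0.18417251, -0.19790187]))]
```

View pics/t3.png

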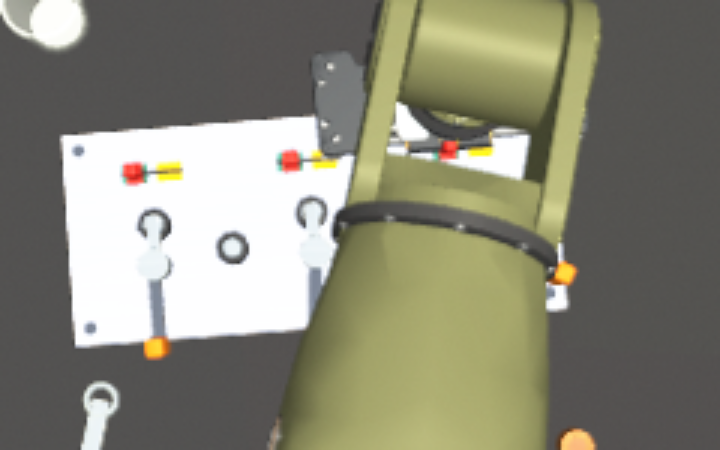

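View pics/w3.png

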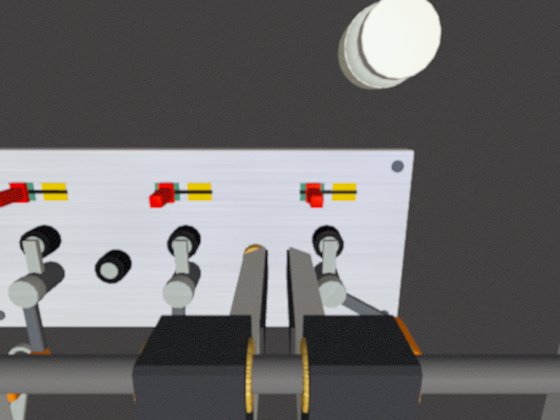

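Top view: handle 3 at (565,272), about fix (-37,-199) mm, i.e. roughly 1.01 rad open and partly hidden. Wrist view: flag 3's red peg at (315,197) is still at green, with fingers to its left. Next I descend beside the peg.

```bash
python3 -c "
from h import *
st();c=camera('wrist');print(fix(onz(c,316,200,.06)))"
python3 -m jog '[[0,-0.005,0.03,0,0,0,-0.8],[0,-0.005,0.07,0,0,0,-0.8],[0,-0.005,0.11,0,0,0,-0.8],[0,-0.005,0.13,0,0,0,-0.8],[0,-0.005,0.143,0,0,0,-0.8],[0,-0.005,0.143,0,0,0,-0.8],[0,-0.005,0.143,0,0,0,-0.8]]' >/dev/null; python3 -c "
from h import *
st();go(.085,-.1,.045)"
```

```text
t 9.95 fixpos [ 0.084  -0.0907] z 0.1889 yawrel 0.001 F fix [-0.49  0.12  0.51] w 0.0093 q6 1.28
[ 0.08536353 -0.12460912]
t 10.7 fixpos [ 0.0853 -0.0866] z 0.0474 yawrel 0.0 F fix [ 0.68 -0.02  1.05] w 0.0095 q6 1.29
row [-0.0003, 0.0134, 0.0025] [0.0024, -0.0043, 0.0]
```

```bash
python3 -m jog '[[0,0.005,0,0,0,0,-0.8],[0,0.01,0,0,0,0,-0.8],[0,0.014,0,0,0,0,-0.8],[0,0.018,0,0,0,0,-0.8],[0,0.022,0,0,0,0,-0.8],[0,0.026,0,0,0,0,-0.8],[0,0.03,0,0,0,0,-0.8],[0,0.034,0,0,0,0,-0.8],[0,0.038,0,0,0,0,-0.8],[0,0.041,0,0,0,0,-0.8],[0,0.041,0,0,0,0,-0.8]]' >/dev/null; python3 -c "
from h import *
st()"
python3 -m jog '[[0,0.001,0,0,0,0,-0.8],[0,0.002,0,0,0,0,-0.8],[0,0.002,0,0,0,0,-0.8]]' >/dev/null; python3 -c "
from h import *
st()"
```

```text
t 11.8 fixpos [ 0.0852 -0.1281] z 0.0475 yawrel -0.0 F fix [-0.13 -0.69 -0.27] w 0.0096 q6 1.23
t 12.1 fixpos [ 0.0851 -0.1301] z 0.0474 yawrel -0.0 F fix [-0.16  0.31 -0.01] w 0.0094 q6 1.22
```

Almost no force reading, where about 2 N is expected. I'll look before going further.

```bash
python3 -c "
from h import *
st()
c=camera('wrist');cv2.imwrite('pics/w4.png',c['image'][:,:,::-1])
c=camera('side');cv2.imwrite('pics/s4.png',cv2.resize(c['image'][140:270,220:380,::-1],None,fx=4,fy=4))"
```

```text
t 12.1 fixpos [ 0.0851 -0.1301] z 0.0474 yawrel -0.0 F fix [-0.16  0.31 -0.01] w 0.0094 q6 1.22
```

View pics/w4.png

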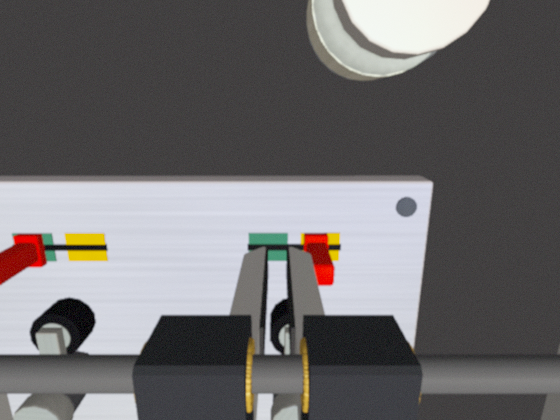

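View pics/s4.png

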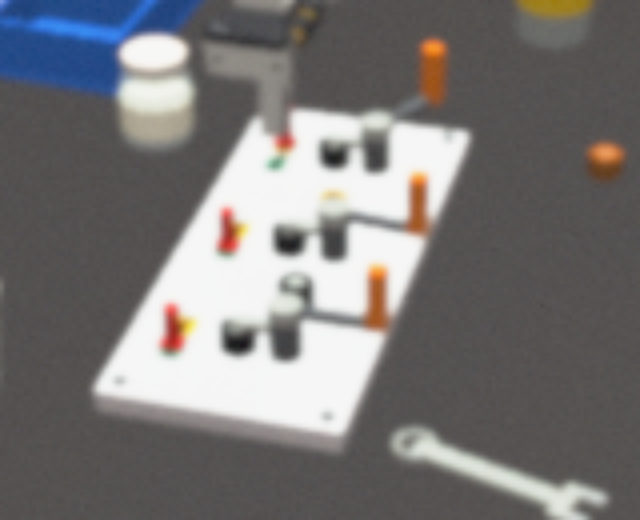

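The flag is most of the way (slider at about 303-328 of a groove ending at 340 in the wrist view). I'll continue in small steps to the stop.

```bash
for i in 1; do python3 -m jog '[[0,0.001,0,0,0,0,-0.8],[0,0.002,0,0,0,0,-0.8],[0,0.002,0,0,0,0,-0.8]]' >/dev/null; python3 -c "
from h import *
st()"; done
python3 -m jog '[[0,0.0005,0,0,0,0,-0.8],[0,0.001,0,0,0,0,-0.8],[0,0.001,0,0,0,0,-0.8]]' >/dev/null; python3 -c "
from h import *
st()"
```

```text
t 12.5 fixpos [ 0.0851 -0.1322] z 0.0474 yawrel -0.0 F fix [-0.27  0.6   0.48] w 0.0093 q6 1.22
t 12.8 fixpos [ 0.0851 -0.1328] z 0.0474 yawrel -0.0 F fix [-1.64  4.02  1.02] w 0.0091 q6 1.22
```

```bash
python3 -m jog '[[0,0.0005,0,0,0,0,-0.8],[0,0.001,0,0,0,0,-0.8],[0,0.001,0,0,0,0,-0.8]]' >/dev/null; python3 -c "
from h import *
st()"
```

```text
t 13.1 fixpos [ 0.0851 -0.133 ] z 0.0474 yawrel 0.0 F fix [-1.16  8.15  3.15] w 0.0093 q6 1.22
```

At the stop: 8 N with almost no travel. I'll back off, lift, and retreat for a check.

```bash
python3 -m jog '[[0,-0.005,0,0,0,0,-0.8],[0,-0.012,0,0,0,0,-0.8],[0,-0.012,-0.03,0,0,0,-0.8],[0,-0.012,-0.08,0,0,0,-0.8],[0,-0.012,-0.13,0,0,0,-0.8],[-0.04,-0.012,-0.17,0,0,0,-0.8],[-0.08,0,-0.17,0,0,0,-0.8],[-0.12,0.03,-0.17,0,0,0,-0.8],[-0.16,0.06,-0.17,0,0,0,-0.8],[-0.2,0.09,-0.17,0,0,0,-0.8],[-0.24,0.12,-0.17,0,0,0,-0.8],[-0.27,0.15,-0.17,0,0,0,-0.8],[-0.28,0.18,-0.17,0,0,0,-0.8],[-0.28,0.21,-0.17,0,0,0,-0.8],[-0.28,0.21,-0.17,0,0,0,-0.8],[-0.28,0.21,-0.17,0,0,0,-0.8]]' >/dev/null; python3 -c "
from h import *
st()
c=camera('top');cv2.imwrite('pics/t5.png',cv2.resize(c['image'][130:280,195:435,::-1],None,fx=3,fy=3))
for b in blobs(c['image'],(8,150,120),(20,255,255))[0]: print('handle',b,fix(onz(c,*b[1],.11)))
for b in blobs(c['image'],(0,150,80),(5,255,255))[0]: print('flag',b,fix(onz(c,*b[1],.05)))"
```

```text
t 14.7 fixpos [-0.1961 -0.3425] z 0.2159 yawrel -0.001 F fix [-0.2   0.93 -0.08] w 0.0097 q6 0.65
handle ([379, 217, 8, 8, 49], [382.4, 220.8]) [-0.03557021 -0.19988628]
handle ([297, 238, 7, 7, 44], [299.8, 241.2]) [-0.06975985  0.00623097]
handle ([243, 242, 8, 8, 51], [246.5, 245.7]) [-0.07068722  0.13789056]
handle ([382, 273, 11, 12, 70], [386.9, 278.7]) [-0.17666422 -0.19763728]
flag ([353, 175, 6, 7, 36], [355.3, 178.1]) [ 0.08219352 -0.15283337]
flag ([289, 180, 6, 7, 35], [291.4, 183.5]) [0.08134539 0.01504112]
flag ([236, 185, 7, 6, 36], [239.0, 187.4]) [0.08203977 0.15317994]
```

View pics/t5.png

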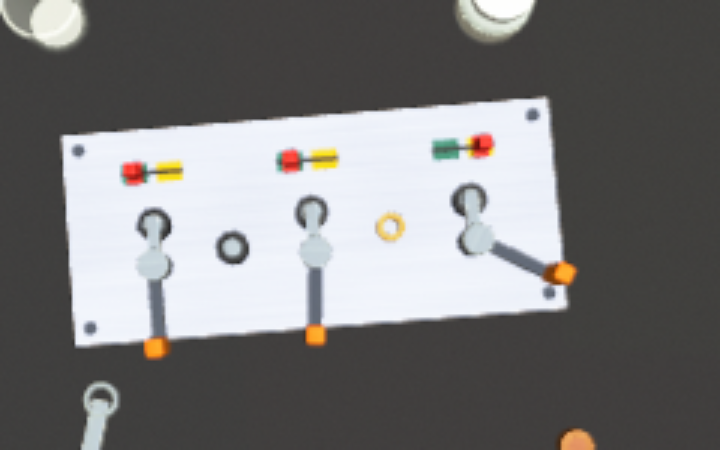

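Lever 3 (handle at 565,272) stands at about 1.035 rad. Flag 3 (483,146) has travelled 29.9 mm, the other levers and flags haven't moved, and the arm is clear.

```bash
python3 -c "
from station import ctrl
print(ctrl.hand_in())"
```

```text
the job is handed in; nothing more can be done
None
```

The loose lever was the one at stud 3. I swung it open to its stop, slid its flag to the yellow end, backed the arm clear and handed the job in at about 15 s; no verdict was given.

- **Finding it:** I pushed lever 3 first. It gave way at 3–4 N over about 8 mm, where a sound lever would have reached about 16 N. I did not feel levers 1 and 2, since that push left no doubt and there is only one loose lever.
- **Opening the lever:** I pushed it round until the force rose to about 10 N against the stop. The last top view puts it at about 1.035 rad, against a stop at 1.05.
- **Moving the flag:** I pushed it until it stopped at about 8 N. It travelled 29.9 mm by camera. The force during the slide read under 1 N, where about 2 N was expected, so I checked in the camera that the flag was moving.
- **Everything else:** Levers 1 and 2 and their flags measured the same as at the start, within a fraction of a millimetre. The puck and collar on the plate looked unmoved. The highest push I read was about 12 N in total.

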